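# Roll the turning blank into the V-block

## Task

Without picking it up, push the short thick round blank from its side with your fingertips so that it rolls over the bench, up the ramp of the metal V-block and drops into the V, lying square in it. Then push on its free end with a fingertip so that it slides along the V until its other end rests against the stop block, and take the hand away. Leave everything else on the bench where it is.

Things in the scene. Friction and masses are not known exactly. Their poses are not given: they have to be found in the camera images.
- blank: Plain wooden round bar, diameter 42 mm, length 190 mm, 0.12 to 0.26 kg, lying loose on the bench. Origin on its axis, half way along; x along the bar (either way), y and z turn with it as it rolls. At the start it lies on the ramp side of the cradle, up to 6 degrees out of parallel with the V, and 30 to 50 mm short of the stop measured along the V; it rolls at right angles to itself.
- cradle: Grey metal V-block fixed to the bench. Origin on the bench under the V's bottom line, half way along it. x along the V towards the stop, +y across it away from the ramp. V: x -90 to +90 mm, open at -90; bottom line at y = 0, 4 mm up; flanks 30 degrees. Ramp: from the bench at y = -80 mm to the near lip at y = -16 mm, 13 mm up. Far flank: up to y = +42 mm, 28 mm up, then a level rail to y = +64.
- cradle_seat (a point): Point half way along the V on the axis that the seated blank will have, 28 mm above the bench; axes as the cradle's. Against the stop the blank's centre is 5 mm from this point in -x, and its free end 100 mm, that is 10 mm out of the open end of the V.
- cradle_stop (a point): Point on the face of the stop block (the face towards the V) where the centre of the blank's end must come, 28 mm above the bench; axes as the cradle's. The stop block stands across the +x end of the V: 16 mm thick, 55 mm high, from 36 mm on the ramp side to 64 mm on the far side.
- dowel: Bystander: thin dowel, diameter 16 mm, length 180 mm, lying; origin on its axis, half way along, x along it.
- stock: Bystander: square offcut of wood, 110 x 40 x 40 mm; origin at the centre of its underside, x along it.
- sander: Bystander: cork sanding block, 90 x 60 x 28 mm; origin at the centre of its underside.
- glue: Bystander: white bottle, 60 mm across, 160 mm high, standing; origin at the centre of its underside.
- tin: Bystander: flat round tin, 84 mm across, 50 mm high; origin at the centre of its underside.
- chisel: Bystander: wood chisel 255 mm long, up to 30 mm high, lying; origin on the bench near its middle, x along it towards the edge.
- mallet: Bystander: wooden mallet lying on its side, head 65 x 120 x 70 mm, handle 30 mm thick; origin on the bench, x along the handle; the head's centre is 100 mm from the origin along x, the handle reaches 160 mm the other way.
Mind the look-alikes: they are no part of the job. What is shaped like the blank but pink or turquoise is not meant.

How it is judged:
By the outcome, as a careful person would: the job done as asked, in the order asked, and still so for the second after the job is handed in, with the robot touching nothing.
It also fails if it takes over 53 s, if anything falls off the work surface, if the arm or the gripper's body presses on something with over 40 N, if the wrist force passes 120 N, or if a joint passes its speed limit or range.

## Robot

A 6-joint arm with a two-finger parallel gripper is mounted at the origin on the work surface. World frame = base frame: x ahead of the robot, y to its left, z up, the work surface at z = 0. Lengths are in m, angles in rad, forces in N, time in s.
With the tool pointing down it reaches from about 0.225 to 0.875 m from the base axis. Payload 3.4 kg.
Tool frame: the origin (TCP) lies at the very end of the fingers, on their centre line; the grasp point (between the pads) lies 19 mm behind it (grasp_offset is the distance from the TCP to the grasp point, in m); y points along the fingers, z is the direction in which the jaws open and shut, and the axes are right-handed (so a half turn about y gives the same grasp; the last joint's range is limited). The gripper opens to 85 mm and grips with 20 to 120 N. Pads are 22 mm wide; open, the fingers measure 114 mm over their backs; the gripper's body (76 mm by 85 mm) begins 54 mm behind the grasp point. The pads swing forward as they close: fully open they stand 13 mm farther back than shut.
Start: joints at [-1.406, 0.276, 1.505, -0, 1.361, -0.121], TCP at [0.162, -0.552, 0.231] pointing down, gripper open.
Joint ranges: [-2.89, 2.89], [-0.75, 2.08], [0.22, 2.7], [-1.18, 4.32], [0.11, 2.71], [-2.7, 2.7]. Speed limits (rad/s): [2.57, 2.57, 3.14, 3.14, 3.14, 3.14].

## Interface

Orientations are given as a unit quaternion [w, x, y, z].
In Python, from rig import get_state, get_image, sign_off, grasp_offset gives the robot as it stands.
- The arm moves only by the shell command python3 -m jog 'ROWS' [FORCE]. ROWS is JSON, one flat list of numbers, 7 for each row, row after row: the closure in counts, from 0 (fully open) to 255 (shut), then the shift along the tool's x, y, z in cm, then the turn, a rotation vector about the tool's x, y, z in units of 8 degrees (1.0 is 8 degrees). In form: [jaw, tx, ty, tz, rx, ry, rz, jaw, tx, ty, tz, rx, ry, rz, ...]. A call has 1 to 12 rows; each row is the pose to reach, as a shift and turn from the pose commanded when the call began, along the tool's axes at that moment; what a row does not reach only later rows make up. A row lasts 1/8 s, in which the tool goes at most 62.5 mm and 10.7 degrees, less where a joint would pass 70% of its speed; a pose out of reach is approached as far as the arm can. A call with a gripper value outside its range is refused whole. The fingers move at their own pace and stop on an object; FORCE is the grip in N (left out, the last holds). Time passes only in rows, so rows that repeat a pose let the fingers close. It gives the time, the measured TCP pose, the force and the opening at its end, in the units of the state.
- get_state(): the state, without advancing time (a new reading comes with each control period).
- get_image(name): name is "scene" or "top" or "wrist"; returns a dict with "color" (420x560x3 uint8, blue, green, red), "mtx" (3x3 intrinsics, pixels), "R" (3x3) and "t" (3): a world point X has camera coordinates R X + t; the wrist camera has in their place "tool_from_camera" (4x4, takes a point from camera to tool coordinates, whose origin is the TCP and whose axes are the tool frame's). Camera axes: x right, y down, z forward; pixel columns grow to the right and rows downward; lengths in m; the calibration is good to about 2 mm. A picture is of the moment at which its call begins: read the wrist's pose just before it. There is no depth.
- sign_off(): hands the job in, once; it reports no verdict.
The state is a dict: "clock": time; "qpos": joint angles; "qd": joint speeds; "effort": joint torques, N m; "position": TCP position; "ee_rot": TCP orientation; "contact_force": force on the tool from outside, world axes, zero at the start; "moment": the same for the moment, N m; "width": finger opening in m.
Only numpy, scipy, OpenCV 4.12 (cv2) and the standard library are available. Lean on these libraries where they do the work, as an engineer would, in place of code of your own. Each camera call takes 0.05 s, during which the arm holds its last target.

## Working session

There is one attempt and no reset: what is moved stays moved. The work goes in short steps, Python scripts to look and compute and a shell command to move; the robot and the scene stay as the last step left them, time stands still between calls to the robot, and variables do not carry over. Pictures are saved under pics/ and viewed, and the job is handed in when it is done.

```bash
ls; mkdir -p pics; cat > h.py <<'E'
import numpy as np,cv2
from rig import *
E
python3 - <<'E'
from h import *
s=get_state();print(s)
for n in ("scene","top"):
    im=get_image(n);cv2.imwrite(f"pics/{n}0.png",im["color"]);np.savez(f"{n}0.npz",**im);print(n,im["mtx"],im["R"],im["t"])
E
```

```text
pics
{'clock': 0.0, 'qpos': array([-1.40602965e+00,  2.76610392e-01,  1.50609770e+00,  1.06729918e-05,
        1.36068263e+00, -1.20992143e-01]), 'qd': array([-0.00083549,  0.00034886,  0.00053624,  0.00083439, -0.00076169,
       -0.00077946]), 'effort': array([ 8.37161024e-04, -4.16772616e+01, -2.45802838e+01, -1.06992593e-04,
        1.10212073e-02, -4.79431790e-06]), 'position': array([ 0.16200402, -0.55118241,  0.23044504]), 'ee_rot': array([ 0.10067655, -0.100697  ,  0.7005369 , -0.69926562]), 'contact_force': array([ 0.34342685,  0.37527399, -0.12646091]), 'moment': array([-0.01782537,  0.01118233, -0.03274802]), 'width': 0.08562324984123512}
scene [[435.37377241   0.         283.32128807]
 [  0.         435.37377241 212.26074742]
 [  0.           0.           1.        ]] [[ 0.27674299  0.96083772  0.01428934]
 [ 0.80799115 -0.22461911 -0.54469859]
 [-0.52015729  0.16228717 -0.83851014]] [-0.13927792 -0.40767148  1.54982893]
top [[477.72779182   0.         277.40886132]
 [  0.         477.72779182 207.00968285]
 [  0.           0.           1.        ]] [[ 0.00290696 -0.99980395  0.01958601]
 [-0.99824343 -0.0040603  -0.05910638]
 [ 0.05917432 -0.01937978 -0.99805953]] [-0.05679856  0.54240966  1.30953503]
```

View pics/scene0.png

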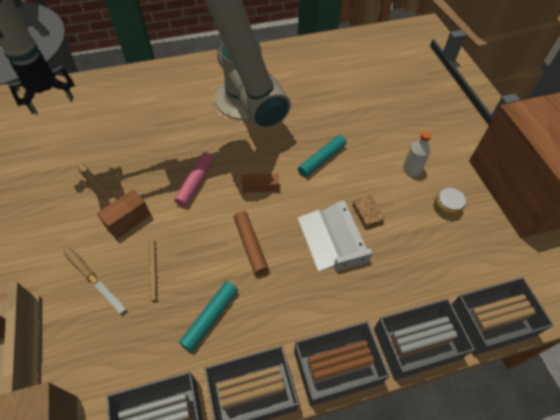

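View pics/top0.png

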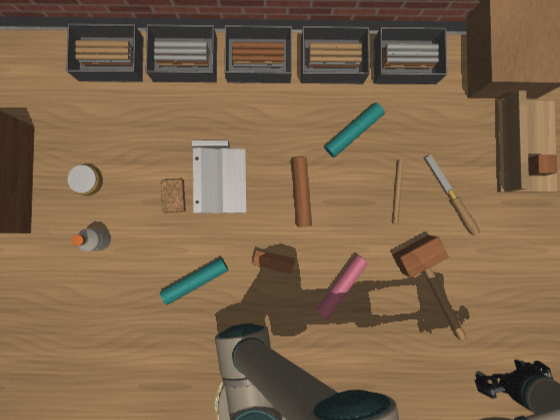

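The blank is the brown bar at about (302,190) in the top view. The V-block is at (219,180), with its stop at the upper edge and its ramp to the right, facing the blank. I'll zoom in.

```bash
python3 - <<'E'
from h import *
a=cv2.imread("pics/top0.png")[125:285,150:350]
cv2.imwrite("pics/topc.png",cv2.resize(a,None,fx=3.75,fy=3.75,interpolation=cv2.INTER_CUBIC))
a=cv2.imread("pics/scene0.png")[165:290,220:400]
cv2.imwrite("pics/scenec.png",cv2.resize(a,None,fx=4,fy=4,interpolation=cv2.INTER_CUBIC))
E
```

```text
(no output)
```

View pics/topc.png

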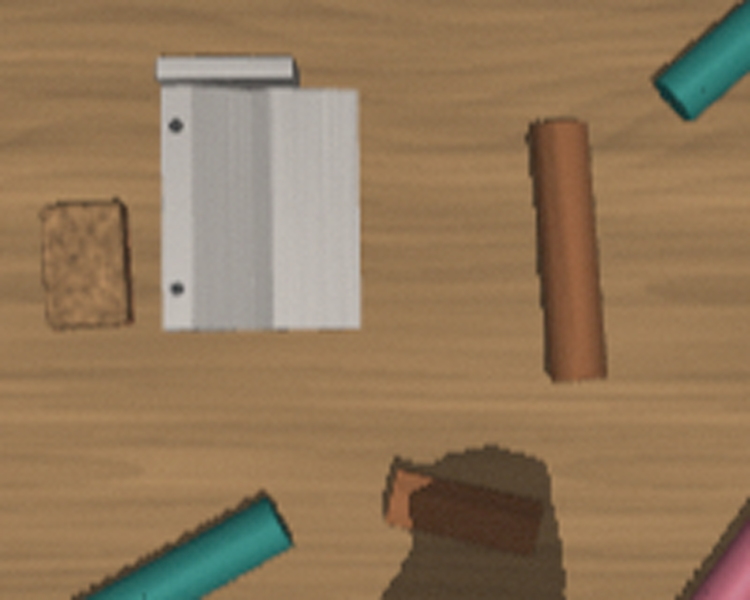

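View pics/scenec.png

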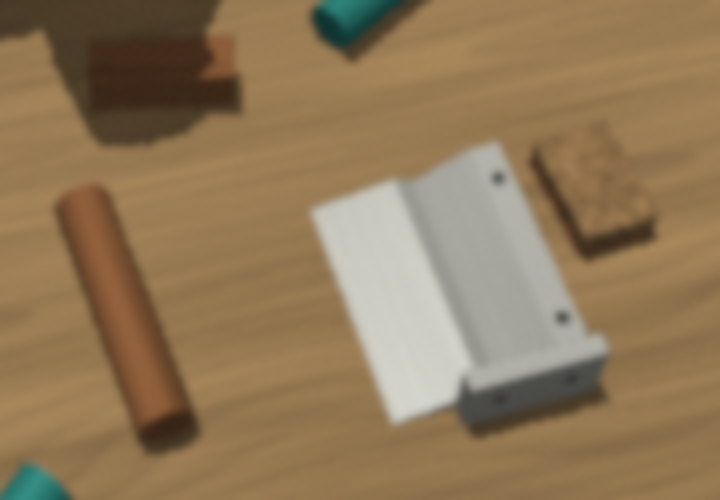

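```bash
cat >> h.py <<'E'
from scipy.optimize import least_squares, minimize
def proj(im,X): 
    c=X@im["R"].T+im["t"]; p=c@im["mtx"].T; return p[:,:2]/p[:,2:]
def rotz(a): return np.array([[np.cos(a),-np.sin(a),0],[np.sin(a),np.cos(a),0],[0,0,1]])
def mask(col,lo,hi,box):
    hsv=cv2.cvtColor(col,cv2.COLOR_BGR2HSV); m=cv2.inRange(hsv,lo,hi)
    o=np.zeros_like(m);x0,y0,x1,y1=box;o[y0:y1,x0:x1]=m[y0:y1,x0:x1]; return o
def cyl(x,y,z,a,L=.19,r=.021,pitch=0):
    t=np.linspace(0,2*np.pi,40);P=[]
    for s in(-L/2,L/2): P.append(np.c_[np.full(40,s),r*np.cos(t),r*np.sin(t)])
    X=np.vstack(P); cp,sp=np.cos(pitch),np.sin(pitch); X=X@np.array([[cp,0,-sp],[0,1,0],[sp,0,cp]]).T
    return X@rotz(a).T+[x,y,z]
E
python3 - <<'E'
from h import *
T=dict(np.load("top0.npz"));S=dict(np.load("scene0.npz"))
top=[((-90,-80,0),(360,329)),((90,-80,0),(359,89)),((-90,64,28),(163,329)),((-90,-16,13),(273,329)),((90,-16,13),(272,89)),((-90,42,28),(192,329)),((106,64,55),(157,58)),((106,-36,55),(293,57)),((90,64,55),(158,83)),((90,-36,55),(295,82))]
sc=[((-90,-80,0),(312,211)),((90,-80,0),(393,424)),((-90,-16,13),(398,180)),((-90,64,28),(498,143)),((106,64,55),(607,349))]
tX=np.array([a for a,b in top])/1e3;tp=np.array([b for a,b in top])/3.75+[150-.4,125-.4]
sX=np.array([a for a,b in sc])/1e3;sp=np.array([b for a,b in sc])/4+[220-.4,165-.4]
def f(p,w="b"):
    M=lambda X:X@rotz(p[2]).T+[p[0],p[1],p[3]]
    a=(proj(T,M(tX))-tp).ravel();b=(proj(S,M(sX))-sp).ravel()
    return a if w=="t" else b if w=="s" else np.r_[a,b]
for w in "bts":
    r=least_squares(f,[.55,.1,0,0],args=(w,));print(w,r.x,np.degrees(r.x[2]),np.abs(r.fun).max(),r.cost)
    if w=="b":np.save("cradle.npy",r.x);print(r.fun.reshape(-1,2).round(1).tolist())
    r=least_squares(lambda q:f([*q,0],w),[.55,.1,0]);print(' z0',r.x)
for n,im,box in(("top",T,(285,145,320,235)),("scene",S,(230,205,272,282))):
    hsv=cv2.cvtColor(im["color"],cv2.COLOR_BGR2HSV)
    print(n,hsv[190,302] if n=="top" else hsv[242,250],hsv[190,330] if n=="top" else hsv[240,200], hsv[190,280])
E
```

```text
b [ 0.61706606  0.11588762  0.01361877 -0.00557144] 0.7802982126161637 1.3805800863700597 3.924452507483731
[[-0.2, 0.1], [-0.3, 0.8], [-0.5, 0.2], [-0.2, 0.1], [-0.1, 0.1], [-0.2, 0.1], [-0.5, -0.0], [0.1, -0.0], [-0.7, -0.9], [-0.4, -0.9], [-0.7, -0.2], [-0.8, -0.2], [-1.4, 0.0], [-0.4, 0.1], [0.2, 0.9]]
 z0 [0.61729649 0.1150591  0.0142173 ]
t [ 0.61779811  0.11572289  0.01515833 -0.01187126] 0.8685084359876617 0.9002509162636443 1.1476799713495205
 z0 [0.6162199  0.11442798 0.01516292]
s [ 0.61170902  0.12079846  0.01607488 -0.01580378] 0.921022745830473 0.731827795165259 0.8249845116174971
 z0 [0.61993191 0.11608688 0.01445496]
top [ 12 142 153] [ 16 110 151] [ 15 113 142]
scene [ 13 149 147] [ 17 118 154] [ 17 120 113]
```

```bash
python3 - <<'E'
from h import *
T=dict(np.load("top0.npz"));S=dict(np.load("scene0.npz"))
views=[]
for n,im,box in(("top",T,(285,145,320,235)),("scene",S,(230,205,272,282))):
    c=im["color"].astype(int); hsv=cv2.cvtColor(im["color"],cv2.COLOR_BGR2HSV)
    m=((hsv[...,0]<=14)&(hsv[...,1]>128)).astype(np.uint8)*255
    o=np.zeros_like(m);x0,y0,x1,y1=box;o[y0:y1,x0:x1]=m[y0:y1,x0:x1]
    o=cv2.morphologyEx(o,cv2.MORPH_OPEN,np.ones((3,3)));o=cv2.morphologyEx(o,cv2.MORPH_CLOSE,np.ones((5,5)))
    cv2.imwrite(f"pics/m_{n}.png",cv2.resize(np.hstack([o[y0-5:y1+5,x0-5:x1+5],cv2.cvtColor(im["color"],cv2.COLOR_BGR2GRAY)[y0-5:y1+5,x0-5:x1+5]]),None,fx=5,fy=5))
    views.append((im,o)); print(n,o.sum()/255)
def ren(im,p):
    h=cv2.convexHull((proj(im,cyl(*p))*16).astype(np.float32)).round().astype(np.int32)
    z=np.zeros((420,560),np.uint8);cv2.fillConvexPoly(z,h,255,shift=4);return z
def cost(p,vs,z=None):
    q=(p[0],p[1],p[3] if len(p)>3 else .021,p[2]);return sum(np.mean((cv2.GaussianBlur(ren(im,q),(5,5),0)-cv2.GaussianBlur(o,(5,5),0).astype(float))**2) for im,o in vs)
for vs in (views,views[:1],views[1:]):
    x0=np.array([.6,-.06,.05]+([.021] if len(vs)==2 else []))
    b=None
    for k in range(3):
        r=minimize(cost,x0,args=(vs,),method="Nelder-Mead",options=dict(initial_simplex=np.vstack([x0]+[x0+np.eye(len(x0))[i]*.02 for i in range(len(x0))]),maxiter=600));x0=r.x
    print(r.x,r.fun)
    if len(vs)==2:
        p=(r.x[0],r.x[1],r.x[3],r.x[2])
c=np.load("cradle.npy")
d=rotz(-.0145)@(np.array([p[0],p[1],0])-[.617,.1152,0]);print("blank in cradle",d,np.degrees(p[3]-.0145))
for im,o in views:
    z=ren(im,p);print((z>0).sum(),((z>0)!=(o>0)).sum())
E
```

```text
top 979.0
scene 884.0
[ -2.79752712  20.16781022  44.55470233 -66.20293633] 466.67811649659865
[ 0.60398869 -0.04326984  0.06759263] 531.6510884353742
[-0.67111111  0.48222222  0.36111111] 220.86841836734695
blank in cradle [-3.12341552 20.10001114  0.        ] 2551.96561200575
2 981
2 886
```

View pics/m_top.png

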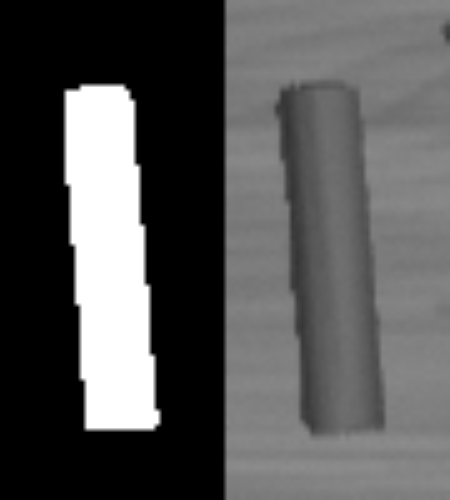

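View pics/m_scene.png

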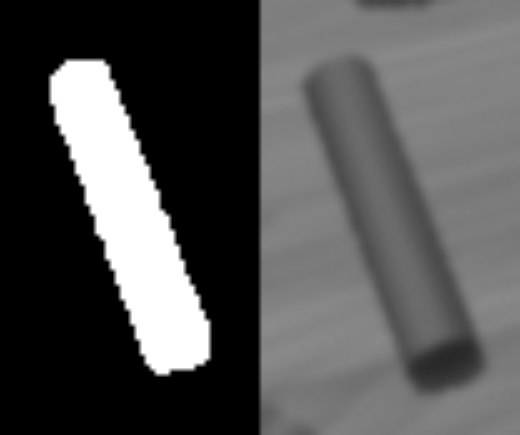

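```bash
cat >> h.py <<'E'
def bmask(col,box):
    hsv=cv2.cvtColor(col,cv2.COLOR_BGR2HSV)
    m=((hsv[...,0]<=14)&(hsv[...,1]>128)|((hsv[...,2]<75)&(hsv[...,0]<=14))).astype(np.uint8)*255
    o=np.zeros_like(m);x0,y0,x1,y1=box;o[y0:y1,x0:x1]=m[y0:y1,x0:x1]
    o=cv2.morphologyEx(o,cv2.MORPH_OPEN,np.ones((3,3)));return cv2.morphologyEx(o,cv2.MORPH_CLOSE,np.ones((5,5)))
def ren(im,p):
    h=cv2.convexHull((proj(im,cyl(*p))*16).astype(np.float32)).round().astype(np.int32)
    z=np.zeros((420,560),np.uint8);cv2.fillConvexPoly(z,h,255,shift=4);return z
def fitb(vs,x0,z=.021):
    # vs: (im,mask) ; x0=[x,y,a] or with z
    B=[(im,cv2.GaussianBlur(o,(9,9),0).astype(float)) for im,o in vs]
    def cost(p):
        q=(p[0],p[1],p[3] if len(p)>3 else z,p[2]);return sum(np.mean((cv2.GaussianBlur(ren(im,q),(9,9),0)-o)**2) for im,o in B)
    x0=np.array(x0,float)
    for k in range(4):
        r=minimize(cost,x0,method="Nelder-Mead",options=dict(initial_simplex=np.vstack([x0]+[x0+np.eye(len(x0))[i]*.02 for i in range(len(x0))]),maxiter=600));x0=r.x
    return r.x,r.fun
E
python3 - <<'E'
from h import *
T=dict(np.load("top0.npz"));S=dict(np.load("scene0.npz"))
vs=[(T,bmask(T["color"],(285,145,320,235))),(S,bmask(S["color"],(230,205,272,282)))]
for v,x0 in((vs,[.6,-.1,.05,.021]),(vs,[.6,-.1,.05]),(vs[:1],[.6,-.1,.05]),(vs[1:],[.6,-.1,.05])):
    x,f=fitb(v,x0);d=rotz(-.0145)@(np.array([x[0],x[1],0])-[.617,.1152,0]);print(x,f,d,np.degrees(x[2]-.0145))
    q=(x[0],x[1],x[3] if len(x)>3 else .021,x[2])
    print([((ren(im,q)>0).sum(),(o>0).sum(),((ren(im,q)>0)!=(o>0)).sum()) for im,o in v])
print(proj(T,np.array([[.6,-.1,.021]])))
E
```

```text
[ 0.58531687 -0.12055801  0.07092765  0.01712649] 15.57437925170068 [-0.03509817 -0.23527384  0.        ] 3.2330663819160197
[(np.int64(1125), np.int64(1009), np.int64(116)), (np.int64(1072), np.int64(884), np.int64(188))]
[ 0.58508657 -0.1203183   0.07477916] 15.682057823129252 [-0.03532497 -0.23503081  0.        ] 3.4537412916058514
[(np.int64(1128), np.int64(1009), np.int64(119)), (np.int64(1071), np.int64(884), np.int64(187))]
[ 0.58526994 -0.1207331   0.07753992] 4.723014455782313 [-0.03514763 -0.23544822  0.        ] 3.6119213028949817
[(np.int64(1127), np.int64(1009), np.int64(118))]
[ 0.58510068 -0.12034647  0.07431084] 10.777691326530613 [-0.03531127 -0.23505919  0.        ] 3.426908941477606
[(np.int64(1071), np.int64(884), np.int64(187))]
[[293.74264237 186.3402799 ]]
```

```bash
cat >> h.py <<'E'
from scipy.spatial.transform import Rotation as Ro
def Rt(s): q=s["ee_rot"];return Ro.from_quat([q[1],q[2],q[3],q[0]])
def down(yaw): # tool y down, z at yaw from world x
    z=np.array([np.cos(yaw),np.sin(yaw),0]);y=np.array([0,0,-1.]);return Ro.from_matrix(np.c_[np.cross(y,z),y,z])
def rel(pos,R,s=None):
    s=s or get_state();R0=Rt(s);t=R0.inv().apply(np.array(pos)-s["position"])*100;w=(R0.inv()*R).as_rotvec()/np.radians(8)
    return np.r_[t,w].round(2).tolist()
CR=np.array([.617,.1152,0]);CY=.0145
def c2w(p): return rotz(CY)@np.array(p)/1000+CR
E
python3 - <<'E'
from h import *
s=get_state();print(Rt(s).as_matrix().round(3))
b=np.array([.585,-.1205]);a=.0755
n=np.array([-np.sin(a),np.cos(a)])
p=b-n*.052
for yaw in(a,a+np.pi):
    print(yaw,rel([*p,.15],down(yaw)),rel([*p,.006],down(yaw)))
print(p)
T=dict(np.load("top0.npz"))
def gp(u,z):
    d=T["R"].T@np.linalg.inv(T["mtx"])@[u[0],u[1],1];c=-T["R"].T@T["t"];return c+d*(z-c[2])/d[2]
for n,u,z in(("stock",(275,260),.04),("turqNear",(330,154),.02),("pinktop",(360,260),.02),("turq2",(226,262),.02)):print(n,gp(u,z).round(3))
E
```

```text
[[-0.959 -0.     0.282]
 [-0.282  0.002 -0.959]
 [-0.    -1.    -0.002]]
0.0755 [-51.64, 8.1, -24.3, 0.01, -9.74, -0.01] [-51.63, 22.5, -24.28, 0.01, -9.74, -0.01]
3.217092653589793 [-51.64, 8.1, -24.3, 0.01, 12.76, 0.01] [-51.63, 22.5, -24.28, 0.01, 12.76, 0.01]
[ 0.58892227 -0.17235186]
stock [ 0.397 -0.048  0.04 ]
turqNear [ 0.691 -0.201  0.02 ]
pinktop [ 0.397 -0.283  0.02 ]
turq2 [0.391 0.086 0.02 ]
```

```bash
python3 -m jog '[0,-13,2,-6,0,-2.4,0, 0,-26,4,-12,0,-4.9,0, 0,-39,6,-18,0,-7.3,0, 0,-51.6,8.1,-24.3,0,-9.74,0, 0,-51.6,8.1,-24.3,0,-9.74,0, 0,-51.6,8.1,-24.3,0,-9.74,0, 0,-51.6,8.1,-24.3,0,-9.74,0, 0,-51.6,8.1,-24.3,0,-9.74,0, 0,-51.6,8.1,-24.3,0,-9.74,0, 0,-51.6,8.1,-24.3,0,-9.74,0, 0,-51.6,8.1,-24.3,0,-9.74,0, 0,-51.6,8.1,-24.3,0,-9.74,0]'
python3 - <<'E'
from h import *
s=get_state();print(s["clock"],s["position"],s["qpos"],s["contact_force"])
im=get_image("wrist");cv2.imwrite("pics/w1.png",im["color"])
b=np.array([.585,-.1205]);a=.0755
n=np.array([-np.sin(a),np.cos(a)]);p=b-n*.052
print(rel([*p,.006],down(a)))
E
```

```text
clock: 1.6
position: [0.5875, -0.1743, 0.1504]
ee_rot: [-0.518, 0.519, -0.481, 0.481]
contact_force: [-0.7, -0.7, -0.7]
width: 0.0854
1.6 [ 0.58749716 -0.17425774  0.15038934] [-4.01270572e-01  3.85229102e-01  1.54715264e+00 -1.01502471e-03
  1.20985352e+00 -4.74722752e-01] [-0.73613213 -0.65520486 -0.65351292]
[-0.21, 14.46, 0.16, 0.0, -0.02, 0.0]
```

View pics/w1.png

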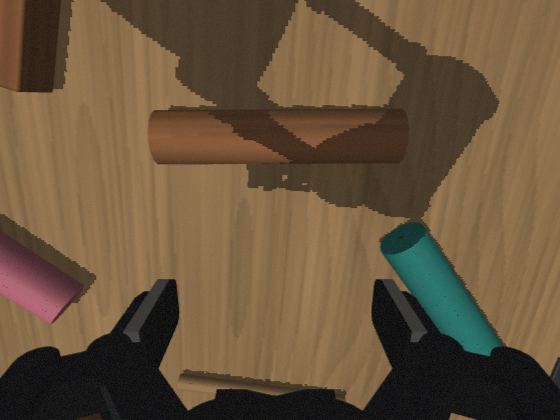

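The blank lies level in the wrist view, ends at (150,137) and (408,135), centred between the fingertips at columns 178 and 372. Descending behind it.

```bash
python3 -m jog '[0,0,5,0,0,0,0, 0,0,10,0,0,0,0, 0,0,13,0,0,0,0, 0,0,14.4,0.1,0,0,0, 0,0,14.4,0.1,0,0,0]'
python3 - <<'E'
from h import *
s=get_state();print(s["clock"],s["position"],s["contact_force"])
im=get_image("scene");cv2.imwrite("pics/s2.png",cv2.resize(im["color"][150:310,180:400],None,fx=3.6,fy=3.6,interpolation=cv2.INTER_CUBIC))
im=get_image("wrist");cv2.imwrite("pics/w2.png",im["color"])
E
```

```text
clock: 2.28
position: [0.5892, -0.1739, 0.0062]
ee_rot: [-0.518, 0.518, -0.481, 0.481]
contact_force: [-0.3, -0.2, 0.7]
width: 0.0857
2.275 [ 0.58918356 -0.17386609  0.00619707] [-0.31192855 -0.176197    0.69606515]
```

View pics/s2.png

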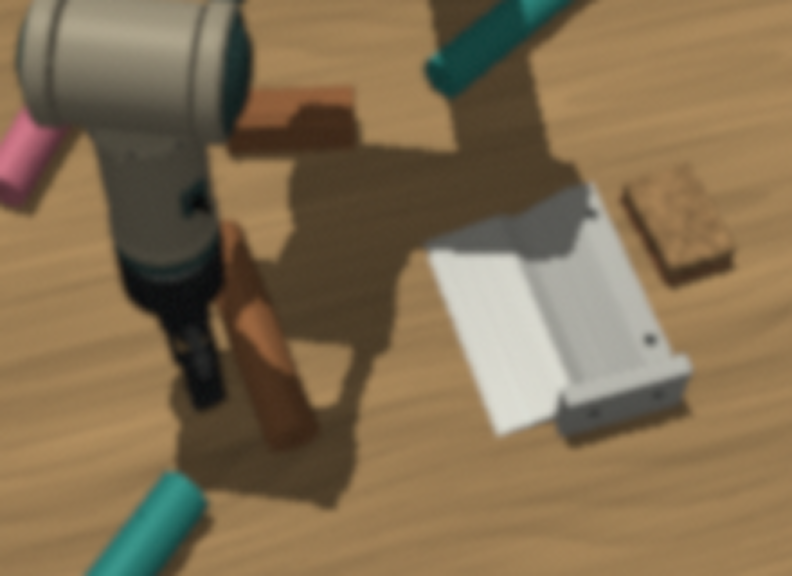

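View pics/w2.png

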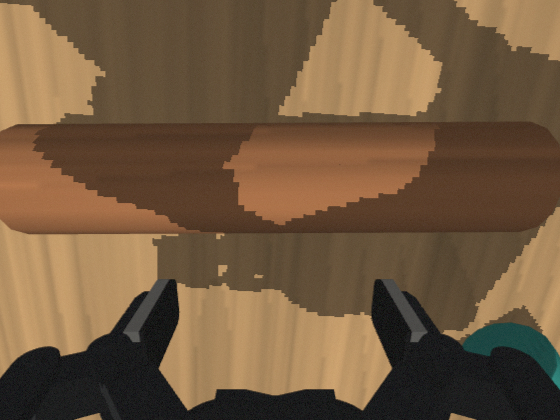

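The fingertips are about 20 mm behind the blank with no contact. Starting the push at 40 mm/s.

```bash
python3 -m jog '[0,-0.5,0,0,0,0,0, 0,-1,0,0,0,0,0, 0,-1.5,0,0,0,0,0, 0,-2,0,0,0,0,0, 0,-2.5,0,0,0,0,0, 0,-3,0,0,0,0,0, 0,-3.5,0,0,0,0,0, 0,-4.1,0,0,0,0,0, 0,-4.7,0,0,0,0,0, 0,-5.3,0,0,0,0,0, 0,-5.9,0,0,0,0,0, 0,-6.5,0,0,0,0,0]'
python3 - <<'E'
from h import *
s=get_state();print(s["clock"],s["position"],s["contact_force"])
im=get_image("wrist");cv2.imwrite("pics/w3.png",im["color"])
im=get_image("top");cv2.imwrite("pics/t3.png",cv2.resize(im["color"][125:285,150:350],None,fx=3.75,fy=3.75,interpolation=cv2.INTER_CUBIC))
E
```

```text
clock: 3.88
position: [0.5848, -0.1078, 0.0063]
ee_rot: [-0.518, 0.518, -0.481, 0.481]
contact_force: [-0.3, -0.1, 0.5]
width: 0.0853
3.875 [ 0.58475796 -0.1078308   0.00630352] [-0.33599882 -0.12337806  0.45765143]
```

View pics/w3.png

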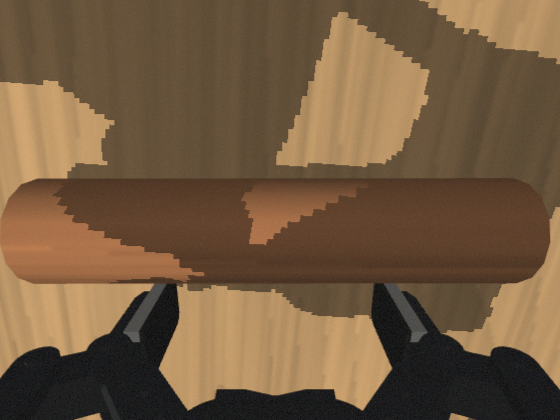

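View pics/t3.png

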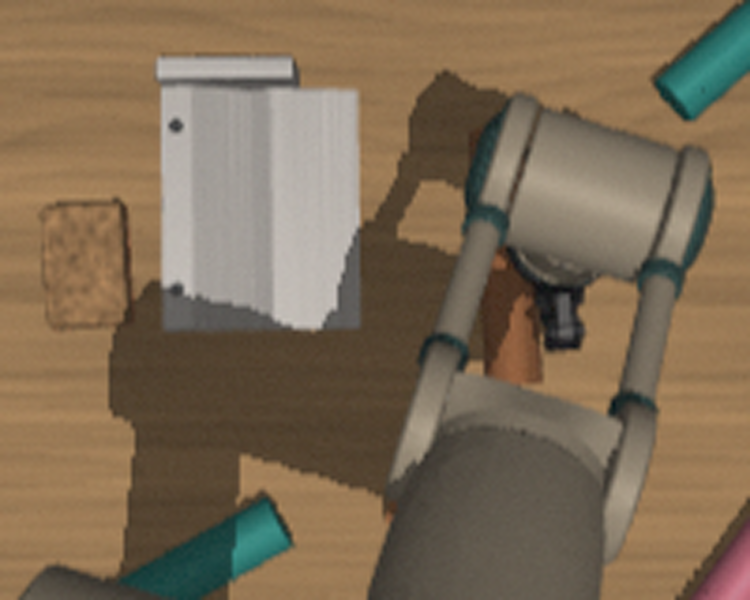

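Blank is in contact with both fingertips and rolling straight (wrist view, lower edge at row 283, centred on column 275). Continuing while turning it parallel to the V.

```bash
python3 -m jog '[0,-0.6,0,0,0,0.03,0, 0,-1.2,0,0,0,0.07,0, 0,-1.9,0,0,0,0.11,0, 0,-2.6,0,0,0,0.15,0, 0,-3.3,0,0,0,0.19,0, 0,-4,0,0.05,0,0.23,0, 0,-4.7,0,0.1,0,0.27,0, 0,-5.4,0,0.1,0,0.31,0, 0,-6.1,0,0.15,0,0.35,0, 0,-6.8,0,0.2,0,0.39,0, 0,-7.5,-0.1,0.2,0,0.43,0, 0,-8.1,-0.2,0.25,0,0.43,0]'
python3 - <<'E'
from h import *
s=get_state();print(s["clock"],s["position"],s["contact_force"])
print((rotz(-CY)@(s["position"]-CR))*1000,np.degrees(np.arctan2(*Rt(s).as_matrix()[[1,0],2])))
print(rel(c2w([(rotz(-CY)@(s["position"]-CR))[0]*1000,-45,16]),down(CY)))
im=get_image("wrist");cv2.imwrite("pics/w4.png",im["color"])
E
```

```text
clock: 5.48
position: [0.5812, -0.0268, 0.0083]
ee_rot: [-0.504, 0.504, -0.496, 0.496]
contact_force: [-0.6, 0.3, -0.3]
width: 0.0853
5.475 [ 0.58115292 -0.02676491  0.00833918] [-0.57517086  0.25896692 -0.28841735]
[ -37.90172924 -141.43021698    8.33917873] 0.8523280856059842
[-9.64, -0.77, 0.0, 0.0, 0.0, 0.0]
```

View pics/w4.png

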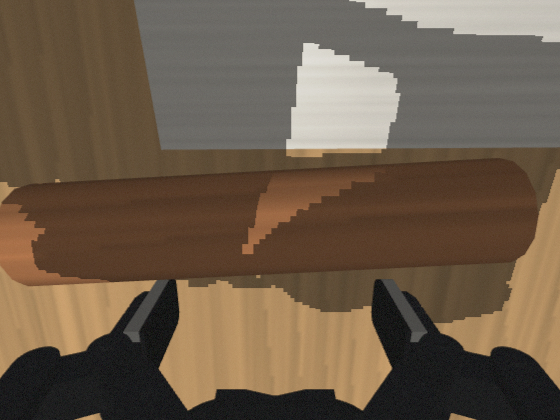

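The blank coasted slightly ahead at the stop end, about 2.5° out of parallel. Ramp foot is level at row 150. On the ramp it should settle back onto both fingers, so I'll go on gently.

```bash
python3 -m jog '[0,-0.4,0,0,0,0,0, 0,-0.9,-0.1,0,0,0,0, 0,-1.4,-0.1,0,0,0,0, 0,-1.9,-0.2,0,0,0,0, 0,-2.4,-0.2,0,0,0,0, 0,-2.9,-0.2,0,0,0,0, 0,-3.4,-0.3,0,0,0,0, 0,-3.9,-0.3,0,0,0,0, 0,-4.3,-0.3,0,0,0,0, 0,-4.7,-0.3,0,0,0,0]'
python3 - <<'E'
from h import *
s=get_state();print(s["clock"],s["position"],s["contact_force"])
print((rotz(-CY)@(s["position"]-CR))*1000)
print(rel(c2w([(rotz(-CY)@(s["position"]-CR))[0]*1000,-45,16]),down(CY)))
im=get_image("wrist");cv2.imwrite("pics/w5.png",im["color"])
im=get_image("scene");cv2.imwrite("pics/s5.png",cv2.resize(im["color"][150:310,180:400],None,fx=3.6,fy=3.6,interpolation=cv2.INTER_CUBIC))
E
```

```text
clock: 6.78
position: [0.5819, 0.0189, 0.0123]
ee_rot: [0.504, -0.503, 0.495, -0.497]
contact_force: [-0.0, -5.0, 4.5]
width: 0.0854
6.775 [0.58186179 0.01891846 0.01227521] [-2.27850092e-03 -5.01395868e+00  4.45181121e+00]
[-36.53054667 -95.7619315   12.27521452]
[-5.08, -0.38, 0.0, -0.02, 0.0, 0.01]
```

View pics/w5.png

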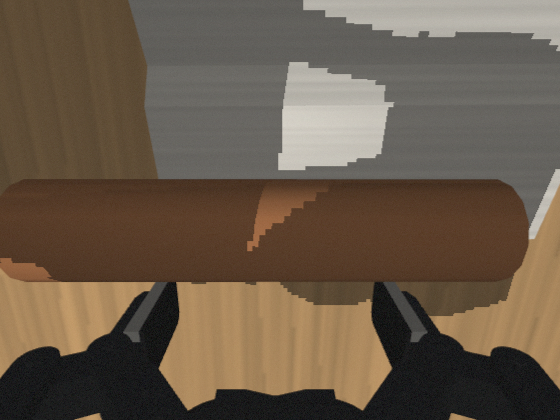

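View pics/s5.png

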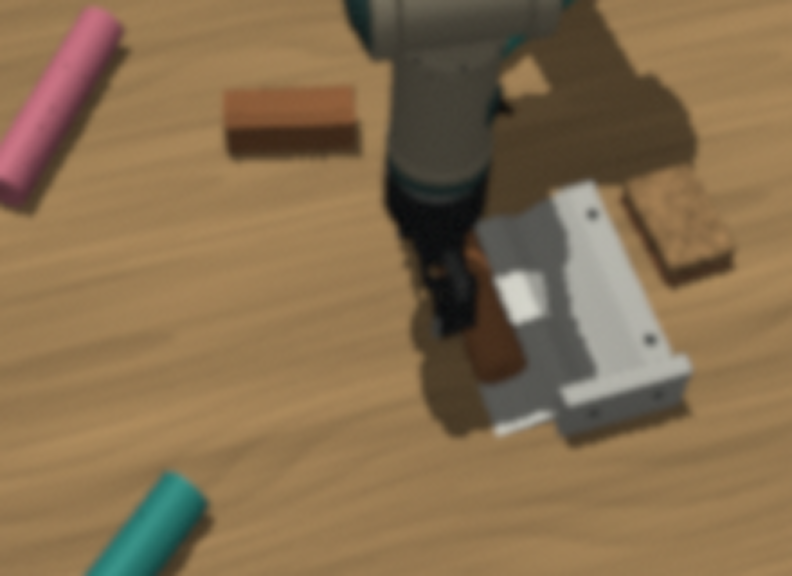

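The blank is now square on both fingertips at the foot of the ramp (level at rows 180–282, push force 5 N). Up the ramp.

```bash
python3 -m jog '[0,-0.5,-0.1,0,0,0,0, 0,-1,-0.1,0,0,0,0, 0,-1.5,-0.2,0,0,0,0, 0,-2,-0.2,0,0,0,0, 0,-2.5,-0.3,0,0,0,0, 0,-3,-0.3,0,0,0,0, 0,-3.5,-0.4,0,0,0,0, 0,-3.9,-0.4,0,0,0,0, 0,-4.3,-0.4,0,0,0,0, 0,-4.6,-0.4,0,0,0,0, 0,-4.8,-0.4,0,0,0,0]'
python3 - <<'E'
from h import *
s=get_state();print(s["clock"],s["position"],s["contact_force"])
print((rotz(-CY)@(s["position"]-CR))*1000)
im=get_image("wrist");cv2.imwrite("pics/w6.png",im["color"])
im=get_image("scene");cv2.imwrite("pics/s6.png",cv2.resize(im["color"][150:310,180:400],None,fx=3.6,fy=3.6,interpolation=cv2.INTER_CUBIC))
E
```

```text
clock: 8.25
position: [0.5794, 0.0684, 0.015]
ee_rot: [-0.504, 0.504, -0.497, 0.496]
contact_force: [-0.5, 0.1, -1.0]
width: 0.0855
8.25 [0.57942194 0.06842273 0.01499434] [-0.46937941  0.06496755 -1.0455767 ]
[-38.25235801 -46.22749243  14.99434244]
```

View pics/w6.png

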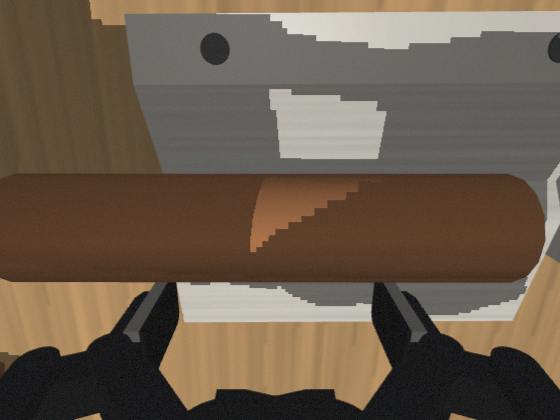

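View pics/s6.png

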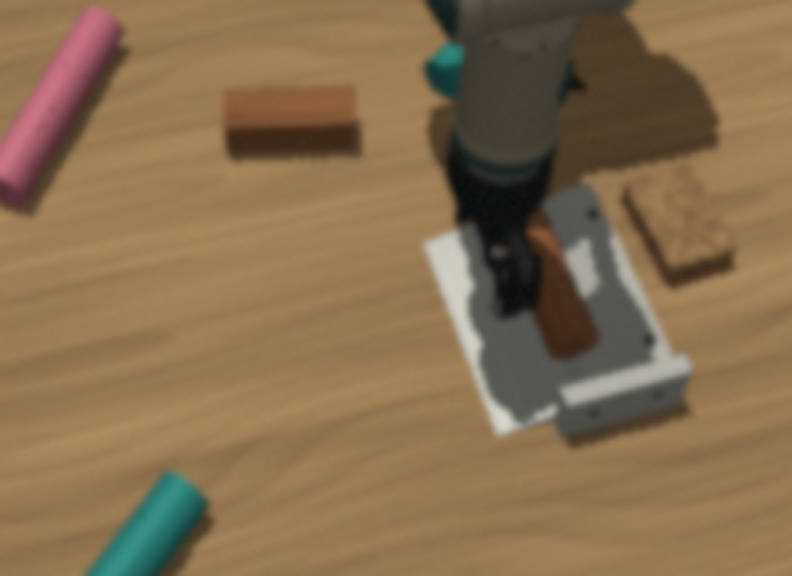

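Blank at the lip, still against the fingers (lower edge row 282). A little further.

```bash
python3 -m jog '[0,-0.3,0,0,0,0,0, 0,-0.6,0,0,0,0,0, 0,-0.9,-0.1,0,0,0,0, 0,-1.2,-0.1,0,0,0,0, 0,-1.2,-0.1,0,0,0,0]'
python3 - <<'E'
from h import *
s=get_state();print(s["clock"],s["position"],s["contact_force"])
print((rotz(-CY)@(s["position"]-CR))*1000)
im=get_image("wrist");cv2.imwrite("pics/w7.png",im["color"])
E
```

```text
clock: 8.98
position: [0.5796, 0.08, 0.0163]
ee_rot: [0.504, -0.504, 0.496, -0.496]
contact_force: [0.7, -0.1, -0.2]
width: 0.0852
8.975 [0.57963718 0.07997828 0.01630775] [ 0.72118496 -0.13083758 -0.15148824]
[-37.8695879  -34.67627157  16.30774796]
```

View pics/w7.png

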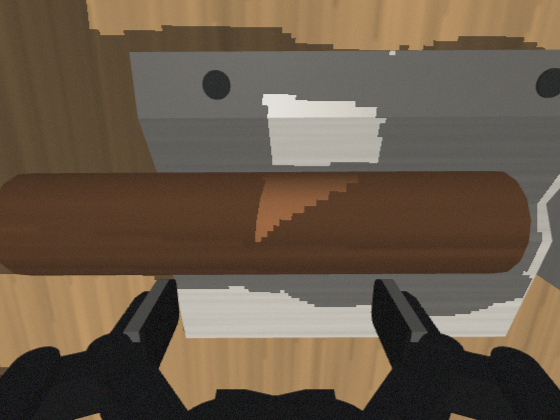

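A gap has opened ahead of the fingertips, so it has dropped into the V. Backing off, lifting, and measuring.

```bash
python3 -m jog '[0,1,-0.5,0,0,0,0, 0,2,-4,0,0,0,0, 0,2,-9,-4,0,0,0, 128,0,-13,-9,0,0,0, 255,-2,-13,-14,0,0,0, 255,-2,-13,-18,0,0,0, 255,-2,-13,-20,0,0,0, 255,-2,-13,-20,0,0,0]' 
python3 - <<'E'
from h import *
s=get_state();print(s["clock"],s["position"],s["contact_force"],s["width"],s["qpos"])
for n in("scene","top","wrist"):
    im=get_image(n);np.savez(f"{n}8.npz",pos=s["position"],rot=s["ee_rot"],**im)
    c=im["color"]
    cv2.imwrite(f"pics/{n}8.png",c if n=="wrist" else cv2.resize(c[150:310,180:400] if n=="scene" else c[125:285,150:350],None,fx=3.6,fy=3.6,interpolation=cv2.INTER_CUBIC))
E
```

```text
clock: 10.02
position: [0.3791, 0.0964, 0.1466]
ee_rot: [0.504, -0.503, 0.496, -0.497]
contact_force: [1.5, -0.3, -0.3]
width: -0.0001
10.025 [0.3791493  0.09640066 0.14661484] [ 1.48275205 -0.30367152 -0.26922965] -9.947363989836773e-05 [ 7.09365046e-02  6.87230513e-02  1.99916086e+00 -3.58431016e-04
  1.07246355e+00  5.64932025e-02]
```

View pics/scene8.png

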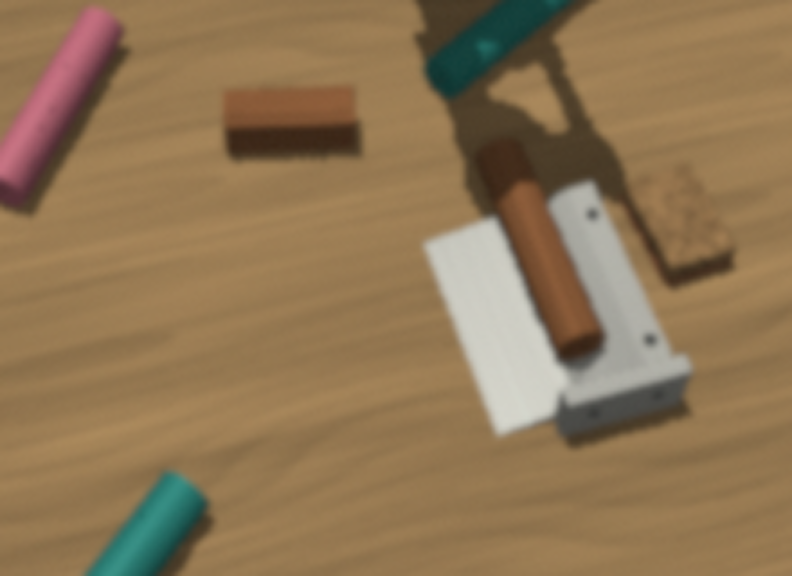

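View pics/top8.png

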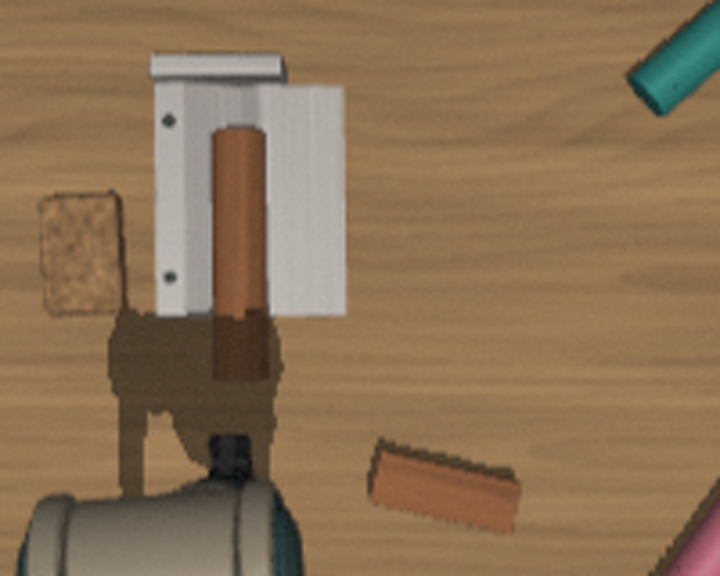

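View pics/wrist8.png

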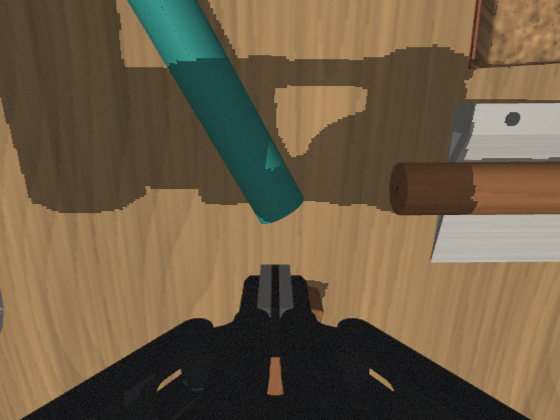

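The blank lies in the V, parallel to it, with about 40 mm of gap to the stop (top view, blank end at row 127, stop face at row 80). The fingers are shut. Now to fit its position.

```bash
python3 - <<'E'
from h import *
T=dict(np.load("top8.npz"));S=dict(np.load("scene8.npz"))
vs=[(T,bmask(T["color"],(200,150,228,235))),(S,bmask(S["color"],(308,182,352,254)))]
for v,x0,z in((vs,[.57,.115,.015,.028],0),(vs[:1],[.57,.115,.015],.028),(vs[1:],[.57,.115,.015],.028)):
    x,f=fitb(v,x0,z);d=rotz(-CY)@(np.array([x[0],x[1],0])-CR);print(x,f,d*1000,np.degrees(x[2]-CY))
    q=(x[0],x[1],x[3] if len(x)>3 else z,x[2])
    print([((ren(im,q)>0).sum(),(o>0).sum(),((ren(im,q)>0)!=(o>0)).sum()) for im,o in v])
    print("free end",np.array(x[:2])-.095*np.array([np.cos(x[2]),np.sin(x[2])]))
for X in(430,440,445): print(X,rel([X/1000,.1145,.15],down(CY-np.pi/2)),rel([X/1000,.1145,.15],down(CY+np.pi/2)),rel([X/1000,.1145,.15],down(CY)))
E
```

```text
[0.57228723 0.11567452 0.0080529  0.02432014] 23.176475340136054 [-44.70118712   1.1227809    0.        ] -0.369391760436107
[(np.int64(1123), np.int64(985), np.int64(138)), (np.int64(1000), np.int64(776), np.int64(224))]
free end [0.47729031 0.1149095 ]
[0.5694534  0.11551471 0.00703431] 7.062746598639456 [-47.5370371    1.00407715   0.        ] -0.4277524721925375
[(np.int64(1128), np.int64(985), np.int64(145))]
free end [0.47445575 0.11484645]
[0.57668301 0.11455752 0.01055064] 17.727716836734693 [-40.32206344  -0.05783791   0.        ] -0.2262814222902775
[(np.int64(1005), np.int64(776), np.int64(229))]
free end [0.4816883  0.11355523]
430 [-1.73, -0.33, 4.86, -0.01, 11.25, -0.01] [-1.73, -0.33, 4.86, -0.01, -11.25, 0.01] [-1.73, -0.33, 4.86, -0.02, -0.0, 0.0]
440 [-1.71, -0.33, 5.86, -0.01, 11.25, -0.01] [-1.71, -0.33, 5.86, -0.01, -11.25, 0.01] [-1.71, -0.33, 5.86, -0.02, -0.0, 0.0]
445 [-1.71, -0.33, 6.36, -0.01, 11.25, -0.01] [-1.71, -0.33, 6.36, -0.01, -11.25, 0.01] [-1.71, -0.33, 6.36, -0.02, -0.0, 0.0]
```

```bash
python3 -m jog '[255,-1.7,-0.3,2,0,1.3,0, 255,-1.7,-0.3,4,0,2.6,0, 255,-1.7,-0.3,5.9,0,3.9,0, 255,-1.7,-0.3,5.9,0,5.2,0, 255,-1.7,-0.3,5.9,0,6.5,0, 255,-1.7,-0.3,5.9,0,7.8,0, 255,-1.7,-0.3,5.9,0,9.1,0, 255,-1.7,-0.3,5.9,0,10.4,0, 255,-1.7,-0.3,5.9,0,11.25,0, 255,-1.7,-0.3,5.9,0,11.25,0, 255,-1.7,-0.3,5.9,0,11.25,0]' 
python3 - <<'E'
from h import *
s=get_state();print(s["clock"],s["position"],s["contact_force"],s["qpos"])
print(rel([.441,.1143,.019],down(CY-np.pi/2)))
im=get_image("wrist");cv2.imwrite("pics/w9.png",im["color"])
E
```

```text
clock: 11.55
position: [0.439, 0.1145, 0.149]
ee_rot: [-0.006, 0.006, -0.707, 0.707]
contact_force: [-0.3, -0.6, 0.1]
width: 0.0
11.55 [0.4389643  0.11454835 0.14899768] [-0.29569944 -0.55899977  0.110162  ] [ 1.01769946e-01  1.60359767e-01  1.88147714e+00 -1.25096548e-04
  1.09988251e+00  1.65636406e+00]
[-0.2, 13.0, 0.03, -0.0, 0.01, 0.0]
```

View pics/w9.png

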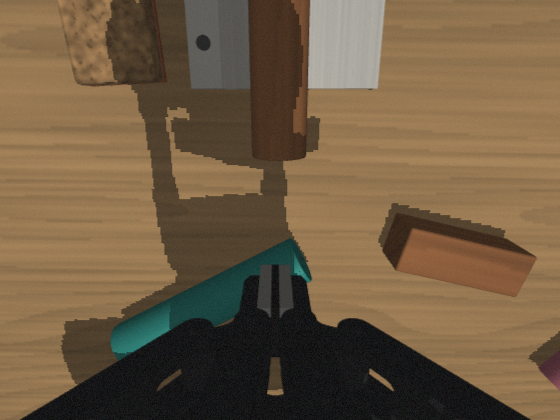

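The free end is centred ahead of the fingers at (279,157). The turquoise bar's corner is at (290,240), close to where the fingers would come down, so I'll check the clearance first.

```bash
python3 - <<'E'
from h import *
s=get_state();im=get_image("wrist");C=np.linalg.inv(im["tool_from_camera"])
def pw(X):
    t=Rt(s).inv().apply(np.array(X)-s["position"]);c=C[:3,:3]@t+C[:3,3];p=im["mtx"]@c;return (p[:2]/p[2]).round(0)
def back(u,z):
    M=im["tool_from_camera"];d=M[:3,:3]@np.linalg.inv(im["mtx"])@[u[0],u[1],1];R=Rt(s);d=R.apply(d);o=s["position"]+R.apply(M[:3,3]);return (o+d*(z-o[2])/d[2]).round(4)
print([pw([.441,.1145,z]) for z in(.149,.042,.02)],pw([.43,.1145,.02]))
for u in((290,240),(308,279)): print("turq",[back(u,z) for z in(.042,.021,.03)])
print("free end",back((279,157),.028),back((279,157),.02),back((252,150),.028),back((306,150),.028))
print("V end",back((190,88),.0),back((372,89),0))
print(rel([.453,.1143,.019],down(CY-np.pi/2)))
E
```

```text
[array([274., 279.]), array([274., 209.]), array([274., 201.])] [274. 213.]
turq [array([0.4151, 0.1013, 0.042 ]), array([0.406 , 0.1001, 0.021 ]), array([0.4099, 0.1006, 0.03  ])]
turq [array([0.3802, 0.0852, 0.042 ]), array([0.3682, 0.0827, 0.021 ]), array([0.3734, 0.0838, 0.03  ])]
free end [0.4787 0.1112 0.028 ] [0.4774 0.111  0.02  ] [0.4838 0.1321 0.028 ] [0.4845 0.0905 0.028 ]
V end [0.5284 0.1835 0.    ] [0.5301 0.0369 0.    ]
[-1.45, 13.01, 0.05, -0.0, 0.01, 0.0]
```

```bash
python3 -m jog '[255,-1,2,0.1,0,0,0, 255,-1,6,0.1,0,0,0, 255,-1,10,0.1,0,0,0, 255,-1,12,0.1,0,0,0, 255,-1,13,0.1,0,0,0, 255,-1,13,0.1,0,0,0]' 
python3 - <<'E'
from h import *
s=get_state();print(s["clock"],s["position"],s["contact_force"])
print(rel(c2w([-111,0,19]),down(CY-np.pi/2)))
im=get_image("wrist");cv2.imwrite("pics/w10.png",im["color"])
E
```

```text
clock: 12.4
position: [0.4481, 0.1138, 0.0191]
ee_rot: [-0.005, 0.006, -0.707, 0.707]
contact_force: [0.3, -0.4, -0.2]
width: 0.0001
12.4 [0.44813526 0.11377862 0.01905175] [ 0.343782   -0.35407016 -0.17072801]
[-5.79, 0.0, 0.11, -0.0, 0.01, 0.0]
```

View pics/w10.png

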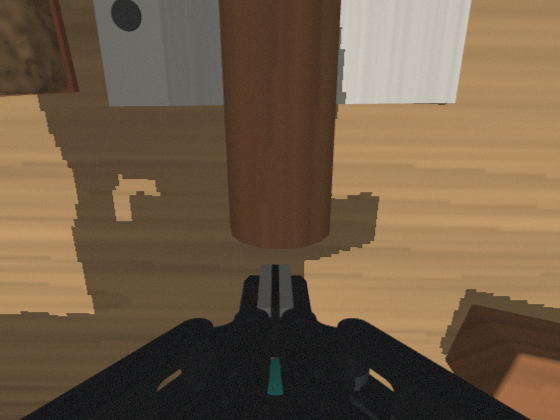

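The fingertip at (275,265) is centred on the blank's end face (columns 230–332). Sliding it toward the stop.

```bash
python3 -m jog '[255,-0.5,0,0,0,0,0, 255,-1,0,0,0,0,0, 255,-1.4,0,0,0,0,0, 255,-1.8,0,0,0,0,0, 255,-2.2,0,0,0,0,0, 255,-2.6,0,0,0,0,0, 255,-3,0,0.1,0,0,0, 255,-3.4,0,0.1,0,0,0, 255,-3.8,0,0.1,0,0,0, 255,-4.2,0,0.1,0,0,0, 255,-4.6,0,0.1,0,0,0, 255,-5,0,0.1,0,0,0]' 
python3 - <<'E'
from h import *
s=get_state();print(s["clock"],s["position"],s["contact_force"])
print(rel(c2w([-111,0,19]),down(CY-np.pi/2)))
im=get_image("wrist");cv2.imwrite("pics/w11.png",im["color"])
E
```

```text
clock: 13.95
position: [0.4984, 0.1135, 0.0192]
ee_rot: [-0.005, 0.005, -0.707, 0.707]
contact_force: [-1.7, -0.7, -0.8]
width: -0.0001
13.95 [0.49838479 0.11347722 0.0192467 ] [-1.68745396 -0.74297468 -0.80702369]
[-0.76, 0.02, 0.0, -0.0, 0.0, 0.0]
```

View pics/w11.png

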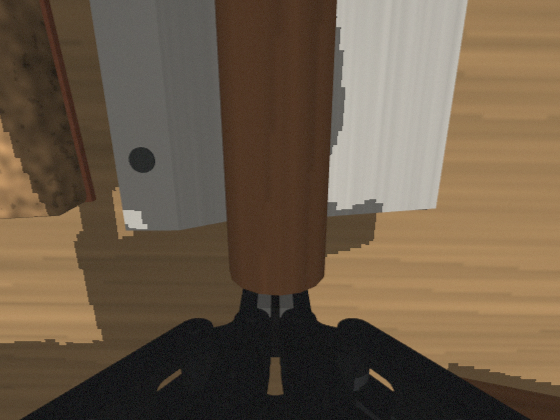

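Sliding with about 2 N. Creeping the rest in small steps, watching the force.

```bash
python3 -m jog '[255,-0.2,0,0,0,0,0, 255,-0.4,0,0,0,0,0, 255,-0.5,0,0,0,0,0]' ; python3 -m jog '[255,-0.1,0,0,0,0,0]' ; python3 -c "
from h import *
s=get_state();print((rotz(-CY)@(s['position']-CR))*1000)"
```

```text
clock: 14.38
position: [0.5032, 0.1136, 0.0193]
ee_rot: [-0.005, 0.005, -0.707, 0.707]
contact_force: [-1.6, -0.1, 1.5]
width: 0.0003
clock: 14.5
position: [0.504, 0.1136, 0.0193]
ee_rot: [-0.005, 0.005, -0.707, 0.707]
contact_force: [-2.3, -0.3, 1.3]
width: -0.0001
[-1.13045946e+02  5.91852502e-02  1.92935157e+01]
```

```bash
for i in 1 2 3; do python3 -m jog '[255,-0.1,0,0,0,0,0]' | grep -E "posi|force"; done
```

```text
position: [0.505, 0.1136, 0.0193]
contact_force: [-1.2, 1.0, 0.8]
position: [0.5061, 0.1136, 0.0193]
contact_force: [-1.6, -0.5, 0.1]
position: [0.5072, 0.1137, 0.0193]
contact_force: [-1.4, 0.5, 1.6]
```

```bash
for i in 1; do python3 -m jog '[255,-0.1,0,0,0,0,0]' | grep -E "posi|force";python3 -m jog '[255,-0.1,0,0,0,0,0]' | grep -E "posi|force"; done; python3 - <<'E'
from h import *
im=get_image("top");c=im["color"];cv2.imwrite("pics/t12.png",cv2.resize(c[125:285,150:350],None,fx=3.75,fy=3.75,interpolation=cv2.INTER_CUBIC))
E
```

```text
position: [0.5072, 0.1137, 0.0192]
contact_force: [-3.9, 0.4, 3.4]
position: [0.5072, 0.1137, 0.019]
contact_force: [-7.5, 0.1, 4.2]
```

View pics/t12.png

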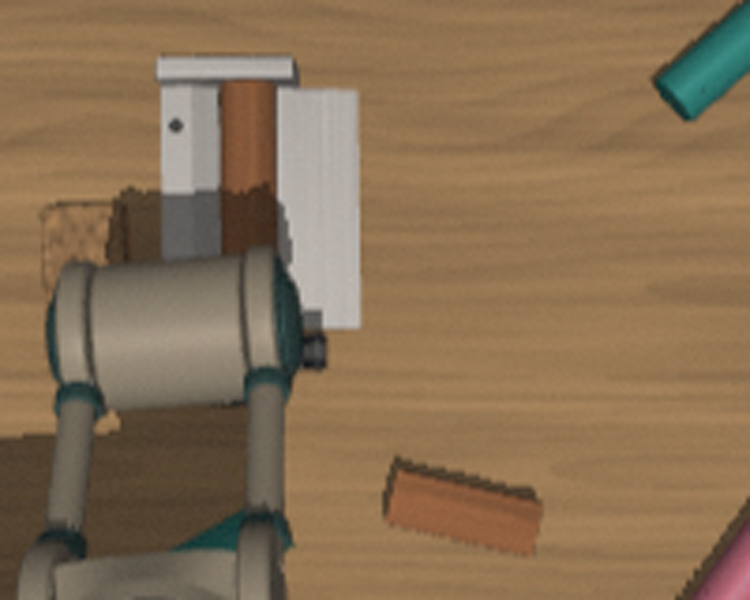

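The finger has stopped and the force is rising to 7.5 N. The top view shows the blank's end meeting the stop face at row 80. Withdrawing straight back, then up.

```bash
python3 -m jog '[255,0.2,0,0,0,0,0, 255,0.6,0,0,0,0,0, 255,1.5,0,0,0,0,0, 255,3,-1,0,0,0,0, 255,4.5,-4,0,0,0,0, 255,6,-9,0,0,0,0, 255,10,-14,2,0,0,0, 255,16,-17,6,0,0,0, 255,16,-17,12,0,0,0, 255,16,-17,18,0,0,0, 255,16,-17,18,0,0,0, 255,16,-17,18,0,0,0]' 
python3 - <<'E'
from h import *
s=get_state();print(s["clock"],s["position"],s["contact_force"])
for n in("scene","top"):
    im=get_image(n);np.savez(f"{n}13.npz",**im);c=im["color"]
    cv2.imwrite(f"pics/{n}13.png",cv2.resize(c[150:310,180:400] if n=="scene" else c[125:285,150:350],None,fx=3.6,fy=3.6,interpolation=cv2.INTER_CUBIC))
    cv2.imwrite(f"pics/{n}13f.png",c)
T=dict(np.load("top13.npz"));S=dict(np.load("scene13.npz"))
vs=[(T,bmask(T["color"],(200,140,228,235))),(S,bmask(S["color"],(308,182,362,264)))]
for v,z in((vs[:1],.028),(vs[1:],.028)):
    x,f=fitb(v,[.61,.115,.015],z);print((rotz(-CY)@(np.array([x[0],x[1],0])-CR))*1000,np.degrees(x[2]-CY),f)
E
```

```text
clock: 16.68
position: [0.3511, -0.0685, 0.1894]
ee_rot: [0.005, -0.004, 0.707, -0.707]
contact_force: [-0.3, 0.8, -0.2]
width: -0.0
16.675 [ 0.35105259 -0.06846274  0.18940565] [-0.26184195  0.75956405 -0.17857692]
[-5.88872401  0.61204538  0.        ] -0.32697575103688853 8.391020408163266
[-19.91343619   0.62419522   0.        ] 0.465260774238702 36.63111394557823
```

View pics/scene13.png

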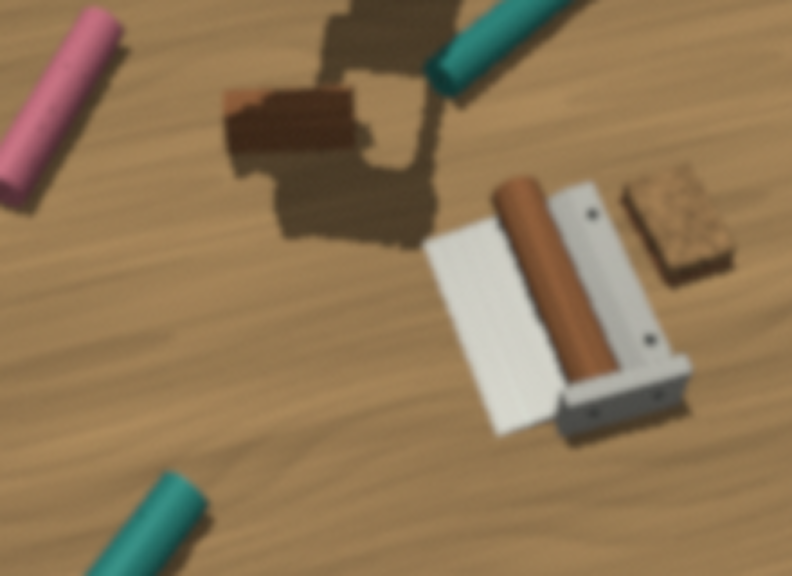

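View pics/top13.png

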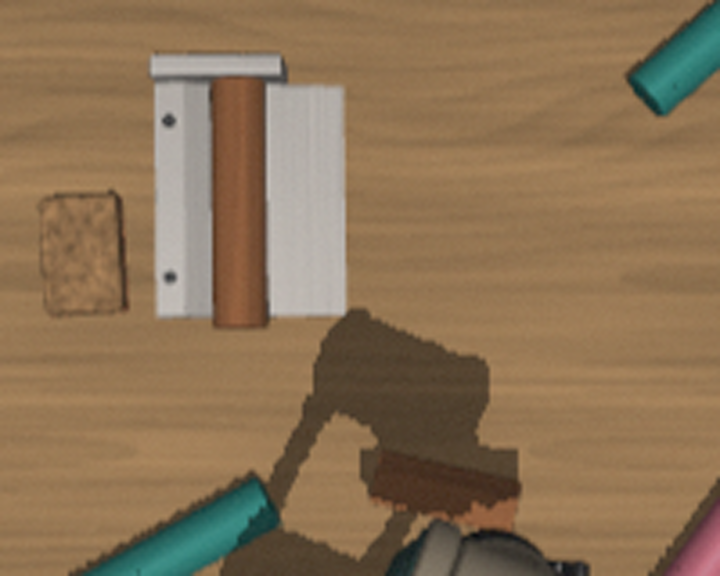

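View pics/top13f.png

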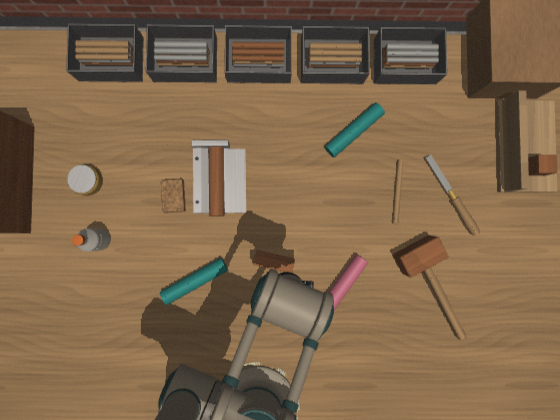

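The blank is seated and resting against the stop, and everything else is where it was. Handing in.

```bash
python3 -c "
from rig import *
print(sign_off(), get_state()['clock'])"
```

```text
the job is handed in; nothing more can be done
the job is handed in; nothing more can be done
```

The blank is in the V with one end against the stop block. I handed the job in a little after 16.7 s on the robot's clock, with the hand well clear.

**What I did:** I pushed the blank with both open fingertips so it rolled across the bench, turning it parallel to the V on the way. It went up the ramp and dropped into the V. I then slid it along with the shut fingertips on its free end. The finger stopped advancing at the stop, the force rose to about 7.5 N, and I withdrew straight back.

**Last checks:**
- **Position:** the top camera puts the blank's centre 5.9 mm from the seat point in -x, against a target of 5 mm. It also shows it 0.6 mm to one side and 0.3° off parallel. All of this is within the roughly 2 mm calibration.
- **Other objects:** in the last top view, everything that can be seen is where it started. The arm and its shadow partly hide the stock and the pink bar, and the blank's rolling and sliding never came near those.
- **Forces:** the largest I read was about 8.6 N in total, at the stop.

**One disagreement:** the scene camera's fit gave the centre at -20 mm. Its mask cut the blank short, partly because the stop block hides the end from there, so I discarded it. By eye, that picture also shows the blank against the stop.

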